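# Lower the lift with the guarded levers

### The arm

A 6-joint arm with a two-finger parallel gripper is mounted at the origin on the work surface. World frame = base frame: x ahead of the robot, y to its left, z up, the work surface at z = 0. Lengths are in m, angles in rad, forces in N, time in s.
With the tool pointing down it reaches from about 0.35 to 0.975 m from the base axis. Payload 4.9 kg.
Tool frame: the origin (TCP) lies midway between the tips of the shut fingers; the grasp point (between the pads) lies 19 mm behind it; z points along the fingers, y is the line along which they close (so a half turn about z gives the same grasp; the last joint's range is limited). The gripper opens to 85 mm and grips with 20 to 120 N. Pads are 22 mm wide; open, the fingers measure 114 mm over their backs; the gripper's body (76 mm by 85 mm) begins 54 mm behind the grasp point. The pads swing forward as they close: fully open they stand 13 mm farther back than shut.
Start: joints at [1.194, 0.053, 1.613, -0, 1.476, -0.119], TCP at [0.159, 0.604, 0.231] pointing down, gripper open.
Joint ranges: [-3.01, 3.01], [-1.01, 2.22], [0.06, 2.58], [-1.02, 4.17], [0.09, 2.62], [-3.14, 3.14]. Speed limits (rad/s): [2.57, 2.57, 3.14, 3.14, 3.14, 3.14].

### API

Orientations are given as a unit quaternion [w, x, y, z].
In Python, from plant import manip gives the robot as it stands.
- The arm moves only by the tool carry_out, never from a script. Its argument "moves" is a list of rows, each a list of 7 numbers: the opening, from 0 (shut) to 1 (fully open), then the shift along the tool's x, y, z normalised to -1 to 1, where 1 is 0.4 m, then the turn, a rotation vector about the tool's x, y, z normalised to -1 to 1, where 1 is 0.5 rad. In form: [[grip, dx, dy, dz, rx, ry, rz], ...]. A call has 1 to 8 rows; each row is the pose to reach, as a shift and turn from the pose commanded when the call began, along the tool's axes at that moment; what a row does not reach only later rows make up. A row lasts 1/12 s, in which the tool goes at most 41.7 mm and 7.16 degrees, less where a joint would pass 70% of its speed; a pose out of reach is approached as far as the arm can. A call with a number of a shift or a turn outside -1 to 1 is refused whole. A call with a gripper value outside its range is refused whole. The fingers move at their own pace and stop on an object; the grip force is fixed at half the most. Time passes only in rows, so rows that repeat a pose let the fingers close. It gives the time, the measured TCP pose, the force and the opening at its end, in the units of the state.
- manip.state(): the state, without advancing time (a new reading comes with each control period).
- manip.grab_frame(name): name is "scene" or "top"; returns the picture (400x640x3 uint8, red, green, blue); there is no depth.
- manip.camera_info(name): a dict with "intrinsics" (3x3 intrinsics, pixels), "extrinsics" (4x4, takes a point from world to camera coordinates). Camera axes: x right, y down, z forward; pixel columns grow to the right and rows downward; lengths in m; the calibration is good to about 2 mm. A picture is of the moment at which its call begins. camera_info takes no time and is no camera call.
- manip.job_done(): hands the job in, once; it reports no verdict.
The state is a dict: "time": time; "joint_pos": joint angles; "joint_vel": joint speeds; "joint_efforts": joint torques, N m; "tool_pos": TCP position; "tool_rot": TCP orientation; "contact_force": force on the tool from outside, world axes, zero at the start; "ft_torque": the same for the moment, N m; "gripper_width": opening from 0.0 (shut) to 1.0 (fully open).
Only numpy, scipy, OpenCV 4.12 (cv2) and the standard library are available. Lean on these libraries where they do the work, as an engineer would, in place of code of your own. Each camera call takes 0.05 s, during which the arm holds its last target. There are 200 camera calls.

### The job

Bring the vehicle lift down from its console: reach through the guard window with the fingertips and press the green lock-release lever fully down (it stays down), then go through the other window, press the red lowering lever fully down and keep it held there; the program finishes while still holding the red lever down. Never touch the yellow guard, do not press the red lever before the green one is down, and leave everything lying around where it is: nothing is to be picked up.

Things in the scene. Friction and masses are not known exactly. Their poses are not given: they have to be found in the camera images.
- guard: yellow sheet-steel hood fixed on the blue console; do not touch. Origin 90 mm above the bench at the centre of its underside; z up, x its depth (160 mm, pointing away from the robot), y its length (250 mm). Flat 4 mm top plate, upper face 62 mm above the origin, with two 100 x 100 mm windows centred at x = 0, y = +58 and -58 mm and a 16 mm bar between; the sides are closed
- lock_lever (a joint): lock-release lever with a green pad: 0 = up, 0.22 rad = fully down on its stop. It may start up to 0.05 rad down. Friction hinge: needs about 5 N on the pad and stays where it is left
- lock_pad (a point): centre of the upper face of the green pad (36 x 42 mm) of the lock-release lever, under the centre of either one of the windows: 22 mm below the guard's upper face when up, 15 mm lower still when fully down. The hinge is 70 mm from the pad, on the guard's +x side
- lower_lever (a joint): lowering lever with a red pad: 0 = up, 0.22 rad = fully down on its stop. Springs back up when let go: about 3.5 N on the pad to start it, 7.5 N to hold it fully down
- lower_pad (a point): centre of the upper face of the red pad (36 x 42 mm) on the lowering lever, under the centre of the other window; same sizes, heights and hinge as the green one
- socket: steel deep socket, 26 mm across and 34 mm tall, standing on the console's left shoulder beside the guard (its top is 28 mm lower than the guard's); origin at the centre of its underside; not part of the job, leave it alone
- wrench: steel combination wrench, 200 mm long, lying on the bench on the robot's side of the console; origin about its middle, at bench height; not part of the job, leave it alone
- spray: white bottle with red cap and blue label, 60 mm across, 190 mm tall, standing on the bench to the right (-y side) of the console; origin at the centre of its underside; not part of the job, leave it alone
- screwdriver: screwdriver with orange handle lying on the bench to the left; origin about its middle, at bench height; not part of the job, leave it alone
- filter: orange oil filter can, 76 mm across, 90 mm tall, standing on the bench to the left; origin at the centre of its underside; not part of the job, leave it alone
- jar: grey grease jar with black lid, 70 mm across, 75 mm tall, standing on the bench to the right; origin at the centre of its underside; not part of the job, leave it alone

How it is judged:
By the outcome, as a careful person would: the job done as asked, in the order asked, and still so for the second after the job is handed in, while the arm keeps its last pose, push and grip.
It also fails if it takes over 38 s, if anything falls off the work surface, if the arm or the gripper's body presses on something with over 40 N, if the wrist force passes 120 N, or if a joint passes its speed limit or range.

## Working session

There is one attempt and no reset: what is moved stays moved. The work goes in short steps, Python scripts to look and compute and a tool call to move; the robot and the scene stay as the last step left them, time stands still between calls to the robot, and variables do not carry over. Pictures are saved under pics/ and viewed, on a budget of 10 in all, crops included, one or two more only if the job needs it, and the job is handed in when it is done.

Besides the shell and the picture viewer there is one more tool, called after ">>>" as name(argument=value, ...), one argument or row to a line, values as JSON. carry_out: Moves the arm, as the interface text tells. Scaled input: -1 to 1 covers 0.4 m each way for a shift and 0.5 rad each way for a turn. Its arguments: {"type":"object","properties":{"moves":{"type":"array"}},"required":["moves"]}

```bash
mkdir -p pics; python3 - <<'E'
from plant import manip
import cv2
for n in("scene","top"):
    cv2.imwrite(f"pics/{n}0.png",manip.grab_frame(n)[:,:,::-1]); c=manip.camera_info(n); print(n,c["intrinsics"],c["extrinsics"])
print(manip.state())
E
```

```text
scene [[391.49504536   0.         329.38071379]
 [  0.         391.49504536 194.53050173]
 [  0.           0.           1.        ]] [[-0.88759302  0.46015942  0.02078312  0.51743277]
 [ 0.27264301  0.56119218 -0.7814916  -0.0883169 ]
 [-0.37127405 -0.68798012 -0.62356951  1.42513299]
 [ 0.          0.          0.          1.        ]]
top [[371.08758422   0.         318.84320552]
 [  0.         371.08758422 196.89654673]
 [  0.           0.           1.        ]] [[-0.0283654  -0.99956958 -0.00748761  0.01887169]
 [-0.98013066  0.02928332 -0.19617944  0.55883055]
 [ 0.19631426  0.00177412 -0.98053942  1.1129866 ]
 [ 0.          0.          0.          1.        ]]
{'time': 0.1, 'joint_pos': array([ 1.19398334e+00,  5.33382943e-02,  1.61415044e+00, -3.90886169e-05,
        1.47599872e+00, -1.18991241e-01]), 'joint_vel': array([ 0.00075844, -0.00241822, -0.00229643,  0.00028673,  0.00289097,
        0.00023921]), 'joint_efforts': array([ 2.96906355e-04, -3.94904208e+01, -3.71362460e+01, -1.42999443e-04,
        3.89063323e-03, -4.24217035e-06]), 'tool_pos': array([0.15915594, 0.60381469, 0.23016027]), 'tool_rot': array([-2.13604225e-04,  1.28552219e-01,  9.91702289e-01, -9.23211071e-04]), 'contact_force': array([-0.16174371,  0.83987136, -0.92609051]), 'ft_torque': array([-0.00625665,  0.00535596, -0.01699889]), 'gripper_width': 0.9973153245846386}
```

View pics/scene0.png

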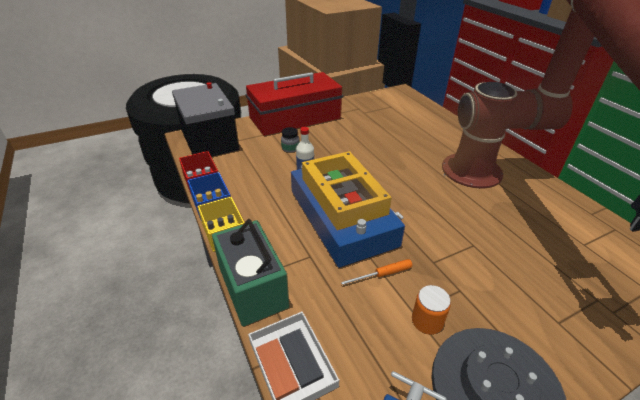

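View pics/top0.png

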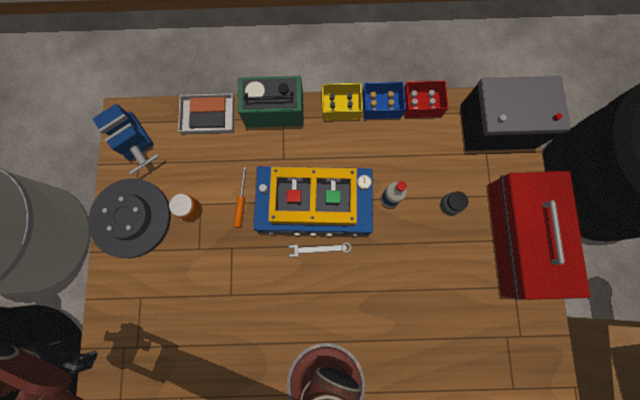

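Red pad under the left (+y) window, at top view (293,196); green under the right (-y) window at (333,196). The scene view agrees: green (335,175), red (352,197). The guard is nearly aligned with the world axes.

```bash
cat > h.py <<'E'
from plant import manip
import cv2, numpy as np
def P(n):
    c=manip.camera_info(n); return c["intrinsics"]@c["extrinsics"][:3]
def ray(n,uv,z):
    p=P(n); A=np.column_stack([p[:,0],p[:,1],-np.array([uv[0],uv[1],1.])])
    return np.linalg.solve(A,-(p[:,2]*z+p[:,3]))[:2]
def tri(a,b):
    X=cv2.triangulatePoints(P("top"),P("scene"),np.array(a,float).reshape(2,1),np.array(b,float).reshape(2,1)); return (X[:3]/X[3]).ravel()
HUE={"g":[(50,75)],"r":[(0,6),(174,180)],"y":[(19,30)]}
ROI={"top":(255,165,375,240),"scene":(295,145,395,235)}
def mask(n,im,c):
    h=cv2.cvtColor(im,cv2.COLOR_RGB2HSV); m=sum(cv2.inRange(h,(a,130,60),(b,255,255)) for a,b in HUE[c])
    x0,y0,x1,y1=ROI[n]; k=np.zeros_like(m); k[y0:y1,x0:x1]=m[y0:y1,x0:x1]; return k
E
python3 - <<'E'
from h import *
I={n:manip.grab_frame(n) for n in ROI}
C={}
for n in I:
    for c in "gr":
        cs,_=cv2.findContours(mask(n,I[n],c),cv2.RETR_EXTERNAL,cv2.CHAIN_APPROX_NONE); k=max(cs,key=cv2.contourArea)
        b=cv2.boundingRect(k); m=mask(n,I[n],c)[b[1]:b[1]+b[3],b[0]:b[0]+b[2]]; ys,xs=np.nonzero(m)
        C[n,c]=(xs.mean()+b[0],ys.mean()+b[1]); print(n,c,C[n,c],b,len(xs))
    cs,h=cv2.findContours(mask(n,I[n],"y"),cv2.RETR_CCOMP,cv2.CHAIN_APPROX_NONE)
    for k,hh in zip(cs,h[0]):
        if cv2.contourArea(k)>200:
            q=cv2.boxPoints(cv2.minAreaRect(k)); print(n,"outer" if hh[3]<0 else "hole",q.round(1).tolist(),"world@.152",[ray(n,p,.152).round(3).tolist() for p in q], "c",ray(n,q.mean(0),.152).round(4))
for c in "gr": print(c,"top ray@.130",ray("top",C["top",c],.13),"tri",tri(C["top",c],C["scene",c]))
def up(n):
    x0,y0,x1,y1=ROI[n]; return cv2.resize(I[n][y0:y1,x0:x1,::-1],(400,400*(y1-y0)//(x1-x0)),interpolation=cv2.INTER_CUBIC)
a,b=up("top"),up("scene"); h=max(len(a),len(b)); pad=lambda i:cv2.copyMakeBorder(i,0,h-len(i),0,0,0)
cv2.imwrite("pics/crop1.png",np.hstack([pad(a),pad(b)]))
E
```

```text
top g (np.float64(332.7012987012987), np.float64(196.45454545454547)) (326, 190, 14, 13) 154
top r (np.float64(293.3255813953488), np.float64(195.56976744186048)) (286, 190, 15, 12) 172
top outer [[268.79998779296875, 222.89999389648438], [270.0, 165.6999969482422], [356.3999938964844, 167.60000610351562], [355.1000061035156, 224.8000030517578]] world@.152 [[0.469, 0.147], [0.638, 0.143], [0.624, -0.11], [0.456, -0.098]] c [0.5452 0.0204]
top hole [[315.0, 212.0], [315.0, 177.0], [350.0, 177.0], [350.0, 212.0]] world@.152 [[0.496, 0.015], [0.599, 0.012], [0.596, -0.09], [0.493, -0.085]] c [ 0.5457 -0.0372]
top hole [[275.0, 211.0], [275.0, 176.0], [311.0, 176.0], [311.0, 211.0]] world@.152 [[0.502, 0.129], [0.606, 0.129], [0.603, 0.024], [0.499, 0.026]] c [0.552  0.0768]Traceback (most recent call last):
  File "<stdin>", line 6, in <module>
ValueError: max() iterable argument is empty
```

```bash
python3 - <<'E'
from h import *
I={n:manip.grab_frame(n) for n in ROI}
s=cv2.cvtColor(I["scene"],cv2.COLOR_RGB2HSV); print(s[171:180,328:344:3].tolist())
x0,y0,x1,y1=ROI["scene"]
cs,h=cv2.findContours(mask("scene",I["scene"],"y"),cv2.RETR_EXTERNAL,cv2.CHAIN_APPROX_NONE)
k=max(cs,key=cv2.contourArea); print(cv2.approxPolyDP(cv2.convexHull(k),3,True).squeeze().tolist())
for n in I:
  p=P(n)
  for X in ([.5457,-.0372,.13],[.552,.0768,.13]):
    u=p@np.array(X+[1]); print(n,X,u[:2]/u[2])
def up(n):
    x0,y0,x1,y1=ROI[n]; return cv2.resize(I[n][y0:y1,x0:x1,::-1],(400,400*(y1-y0)//(x1-x0)),interpolation=cv2.INTER_CUBIC)
a,b=up("top"),up("scene"); h=max(len(a),len(b)); pad=lambda i:cv2.copyMakeBorder(i,0,h-len(i),0,0,0)
cv2.imwrite("pics/crop1.png",np.hstack([pad(a),pad(b)]))
E
```

```text
[[[24, 159, 120], [55, 126, 150], [57, 125, 145], [59, 120, 144], [22, 77, 76], [13, 75, 82]], [[53, 122, 138], [60, 120, 149], [58, 127, 145], [58, 122, 148], [43, 89, 95], [11, 52, 93]], [[57, 122, 132], [60, 122, 146], [59, 120, 149], [59, 116, 149], [58, 114, 139], [11, 42, 97]], [[51, 101, 106], [60, 119, 148], [58, 121, 148], [59, 123, 147], [59, 119, 143], [13, 37, 96]], [[49, 43, 131], [60, 121, 147], [59, 120, 147], [59, 121, 148], [59, 121, 146], [28, 39, 92]], [[30, 7, 172], [59, 115, 146], [60, 119, 148], [59, 121, 146], [58, 121, 145], [37, 82, 112]], [[25, 9, 176], [58, 95, 139], [59, 124, 148], [57, 121, 148], [42, 132, 135], [23, 173, 184]], [[17, 14, 131], [51, 99, 108], [55, 127, 148], [38, 141, 148], [21, 190, 208], [21, 194, 219]], [[10, 28, 111], [36, 98, 96], [31, 148, 148], [21, 187, 213], [21, 193, 221], [21, 193, 222]]]
[[349, 151], [388, 193], [390, 202], [387, 214], [336, 228], [304, 180], [302, 162]]
top [0.5457, -0.0372, 0.13] [332.29421146 196.0068763 ]
top [0.552, 0.0768, 0.13] [293.56410043 195.045906  ]
scene [0.5457, -0.0372, 0.13] [335.63933936 173.73033648]
scene [0.552, 0.0768, 0.13] [352.99516625 195.8595339 ]
```

View pics/crop1.png

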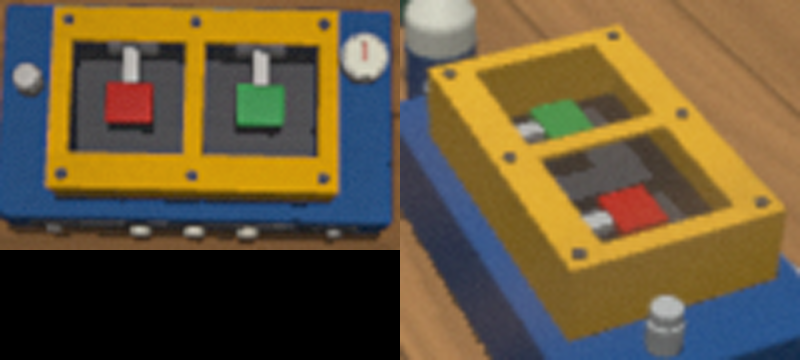

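```bash
cat >> h.py <<'E'
from scipy.spatial.transform import Rotation as R
def to(*t):
    s=manip.state(); q=s["tool_rot"]; r=R.from_quat([q[1],q[2],q[3],q[0]])
    print("t %.2f"%s["time"],"pos",s["tool_pos"].round(4),"F",s["contact_force"].round(1),"w %.2f"%s["gripper_width"],"shift",(r.inv().apply(np.array(t)-s["tool_pos"])/.4).round(4))
E
python3 - <<'E'
from h import *
for n,a,b in [("FL",(61,174),(762,201)),("FM",(192,175),(682,113)),("BM",(195,21),(510,156)),("BL",(68,18),(580,253)),("FR",(323,178),(613,36)),("BR",(323,23),(450,73))]:
    print(n,tri((255+a[0]/3.333,165+a[1]/3.333),(295+b[0]/4-400/4,145+b[1]/4) if b[0]>400 else 0).round(4))
for n,a,b in [("red",(293.3,195.6),(353,197)),("green",(332.7,196.5),(335,174.5))]: print(n,tri(a,b).round(4))
to(.546,-.037,.19)
E
```

```text
FL [0.4849 0.1342 0.1501]
FM [0.4803 0.0223 0.1499]
BM [0.6166 0.016  0.1512]
BL [0.6225 0.1278 0.1508]
FR [ 0.4744 -0.0898  0.1495]
BR [ 0.611  -0.0959  0.1511]
red [0.5516 0.0775 0.1262]
green [ 0.5458 -0.0391  0.1258]
t 0.30 pos [0.1593 0.6041 0.2309] F [ 0.2 -0.3  0.4] w 1.00 shift [-1.3435 -1.3033  0.103 ]
```

>>> carry_out(
  moves=[
    [0,-0.56,-0.54,0,0,0,0],
    [0,-0.56,-0.54,0,0,0,0],
    [0,-0.56,-0.54,0,0,0,0],
    [0,-0.56,-0.54,0,0,0,0],
    [0,-0.56,-0.54,0,0,0,0],
    [0,-0.56,-0.54,0,0,0,0],
    [0,-0.56,-0.54,0,0,0,0],
    [0,-0.56,-0.54,0,0,0,0],
  ],
)

```text
time: 0.97
tool_pos: [0.3224, 0.3352, 0.2314]
tool_rot: [0.001, 0.13, 0.992, -0.0]
contact_force: [-0.4, 0.1, -0.3]
gripper_width: 0.002
```

```bash
python3 -c "
from h import *
to(.5455,-.037,.19)"
```

```text
t 0.97 pos [0.3224 0.3352 0.2314] F [-0.4  0.1 -0.3] w 0.00 shift [-0.7787 -0.7553  0.105 ]
```

>>> carry_out(
  moves=[
    [0,-0.56,-0.54,0,0,0,0],
    [0,-0.56,-0.54,0,0,0,0],
    [0,-0.56,-0.54,0,0,0,0],
    [0,-0.56,-0.54,0,0,0,0],
    [0,-0.56,-0.54,0,0,0,0],
    [0,-0.56,-0.54,0,0,0,0],
    [0,-0.56,-0.54,0,0,0,0],
    [0,-0.56,-0.54,0,0,0,0],
  ],
)

```text
time: 1.63
tool_pos: [0.4839, 0.0686, 0.2315]
tool_rot: [0.001, 0.13, 0.991, -0.001]
contact_force: [0.2, 0.9, -0.3]
gripper_width: 0.0
```

```bash
python3 -c "
from h import *
to(.5455,-.037,.19)"
```

```text
t 1.63 pos [0.4839 0.0686 0.2315] F [ 0.2  0.9 -0.3] w 0.00 shift [-0.2168 -0.2151  0.1042]
```

>>> carry_out(
  moves=[
    [0,-0.2,-0.2,0,0,0,0],
    [0,-0.2,-0.2,0,0,0,0],
    [0,-0.2,-0.2,0,0,0,0],
    [0,-0.2,-0.2,0,0,0,0],
    [0,-0.2,-0.2,0,0,0,0],
    [0,-0.2,-0.2,0,0,0,0],
  ],
)

```text
time: 2.13
tool_pos: [0.5391, -0.0252, 0.2311]
tool_rot: [-0.0, 0.129, 0.992, 0.0]
contact_force: [-0.0, 0.4, 0.7]
gripper_width: 0.003
```

```bash
python3 -c "
from h import *
to(.5455,-.037,.175)"
```

```text
t 2.13 pos [ 0.5391 -0.0252  0.2311] F [-0.   0.4  0.7] w 0.00 shift [-0.0232 -0.0246  0.1401]
```

>>> carry_out(
  moves=[
    [0,-0.023,-0.025,0,0,0,0],
    [0,-0.023,-0.025,0.07,0,0,0],
    [0,-0.023,-0.025,0.14,0,0,0],
    [0,-0.023,-0.025,0.14,0,0,0],
    [0,-0.023,-0.025,0.14,0,0,0],
  ],
)

```text
time: 2.55
tool_pos: [0.5444, -0.0367, 0.1737]
tool_rot: [-0.002, 0.128, 0.992, 0.0]
contact_force: [0.2, -0.1, 0.9]
gripper_width: -0.002
```

```bash
python3 - <<'E'
from h import *
to(.5455,-.037,.135)
I={n:manip.grab_frame(n) for n in ROI}
def up(n):
    x0,y0,x1,y1=ROI[n]; y0-=40 ;return cv2.resize(I[n][y0:y1,x0:x1,::-1],(400,400*(y1-y0)//(x1-x0)),interpolation=cv2.INTER_CUBIC)
a,b=up("top"),up("scene"); h=max(len(a),len(b)); pad=lambda i:cv2.copyMakeBorder(i,0,h-len(i),0,0,0)
cv2.imwrite("pics/crop2.png",np.hstack([pad(a),pad(b)]))
E
```

```text
t 2.55 pos [ 0.5444 -0.0367  0.1737] F [ 0.2 -0.1  0.9] w -0.00 shift [-0.0033 -0.0001  0.0968]
```

View pics/crop2.png

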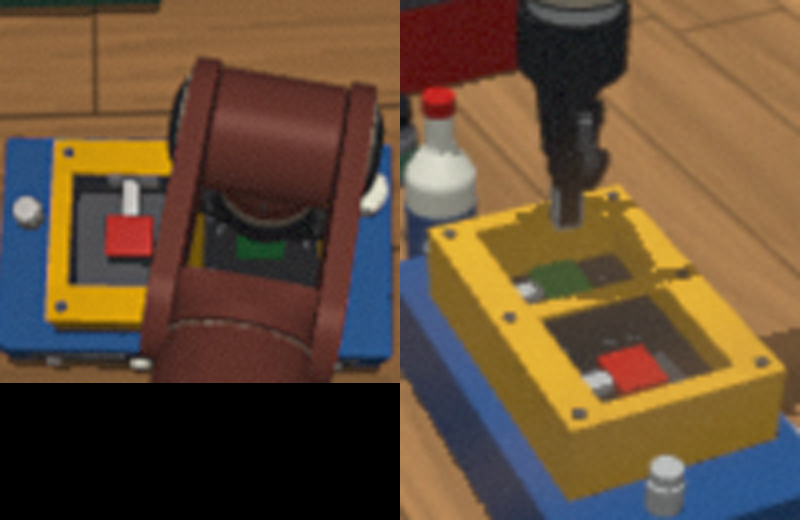

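The shut fingertips (right half, tip near (566,225)) hang above the green window, well clear of the spray bottle. I'm going down.

>>> carry_out(
  moves=[
    [0,0,0,0.05,0,0,0],
    [0,0,0,0.095,0,0,0],
    [0,0,0,0.095,0,0,0],
  ],
)

```text
time: 2.9
tool_pos: [0.5447, -0.037, 0.136]
tool_rot: [-0.001, 0.128, 0.992, 0.0]
contact_force: [-0.2, -0.4, -0.9]
gripper_width: 0.001
```

>>> carry_out(
  moves=[
    [0,0,0,0.01,0,0,0],
    [0,0,0,0.02,0,0,0],
    [0,0,0,0.03,0,0,0],
    [0,0,0,0.03,0,0,0],
  ],
)

```text
time: 3.23
tool_pos: [0.5469, -0.0376, 0.1266]
tool_rot: [0.002, 0.129, 0.992, -0.0]
contact_force: [0.7, -0.2, 0.6]
gripper_width: -0.004
```

>>> carry_out(
  moves=[
    [0,0,0,0.01,0,0,0],
    [0,0,0,0.02,0,0,0],
    [0,0,0,0.02,0,0,0],
  ],
)

```text
time: 3.48
tool_pos: [0.5465, -0.0375, 0.1176]
tool_rot: [0.001, 0.129, 0.992, -0.0]
contact_force: [2.8, -0.5, 3.2]
gripper_width: 0.001
```

>>> carry_out(
  moves=[
    [0,0,0,0.005,0,0,0],
    [0,0,0,0.01,0,0,0],
    [0,0,0,0.01,0,0,0],
  ],
)

```text
time: 3.73
tool_pos: [0.5468, -0.0375, 0.1156]
tool_rot: [0.001, 0.129, 0.992, -0.0]
contact_force: [-1.7, 0.7, 11.2]
gripper_width: 0.003
```

>>> carry_out(
  moves=[
    [0,0,0,0.004,0,0,0],
    [0,0,0,0.004,0,0,0],
    [0,0,0,0.004,0,0,0],
  ],
)

```text
time: 3.98
tool_pos: [0.547, -0.0376, 0.1153]
tool_rot: [0.001, 0.128, 0.992, -0.0]
contact_force: [-5.4, 1.1, 18.1]
gripper_width: 0.006
```

>>> carry_out(
  moves=[
    [0,0,0,0.004,0,0,0],
    [0,0,0,0.004,0,0,0],
    [0,0,0,0.004,0,0,0],
  ],
)

```text
time: 4.23
tool_pos: [0.5471, -0.0376, 0.1151]
tool_rot: [0.001, 0.128, 0.992, -0.0]
contact_force: [-9.2, 1.3, 23.9]
gripper_width: 0.002
```

Hard stop: the force climbs to 24 N with almost no travel. I'm lifting out straight up.

>>> carry_out(
  moves=[
    [0,0,0,-0.02,0,0,0],
    [0,0,0,-0.08,0,0,0],
    [0,0,0,-0.16,0,0,0],
    [0,0,0,-0.2,0,0,0],
    [0,0,0,-0.2,0,0,0],
  ],
)

```text
time: 4.65
tool_pos: [0.5475, -0.0378, 0.194]
tool_rot: [0.003, 0.129, 0.992, -0.0]
contact_force: [1.2, 0.3, 0.5]
gripper_width: -0.001
```

```bash
python3 -c "
from h import *
to(.55,.077,.19)"
```

```text
t 4.65 pos [ 0.5475 -0.0378  0.194 ] F [1.2 0.3 0.5] w -0.00 shift [0.0672 0.2791 0.0098]
```

>>> carry_out(
  moves=[
    [0,0.022,0.09,0,0,0,0],
    [0,0.045,0.18,0,0,0,0],
    [0,0.067,0.279,0,0,0,0],
    [0,0.067,0.279,0,0,0,0],
    [0,0.067,0.279,0,0,0,0],
    [0,0.067,0.279,0,0,0,0],
  ],
)

```text
time: 5.15
tool_pos: [0.5472, 0.0772, 0.1882]
tool_rot: [-0.002, 0.128, 0.992, -0.001]
contact_force: [-0.2, -0.6, -0.4]
gripper_width: -0.004
```

```bash
python3 - <<'E'
from h import *
to(.55,.077,.135)
I={n:manip.grab_frame(n) for n in ROI}
def up(n):
    x0,y0,x1,y1=ROI[n]; y0-=40 ;return cv2.resize(I[n][y0:y1,x0:x1,::-1],(400,400*(y1-y0)//(x1-x0)),interpolation=cv2.INTER_CUBIC)
a,b=up("top"),up("scene"); h=max(len(a),len(b)); pad=lambda i:cv2.copyMakeBorder(i,0,h-len(i),0,0,0)
cv2.imwrite("pics/crop3.png",np.hstack([pad(a),pad(b)]))
E
```

```text
t 5.15 pos [0.5472 0.0772 0.1882] F [-0.2 -0.6 -0.4] w -0.00 shift [-0.0072  0.0015  0.133 ]
```

View pics/crop3.png

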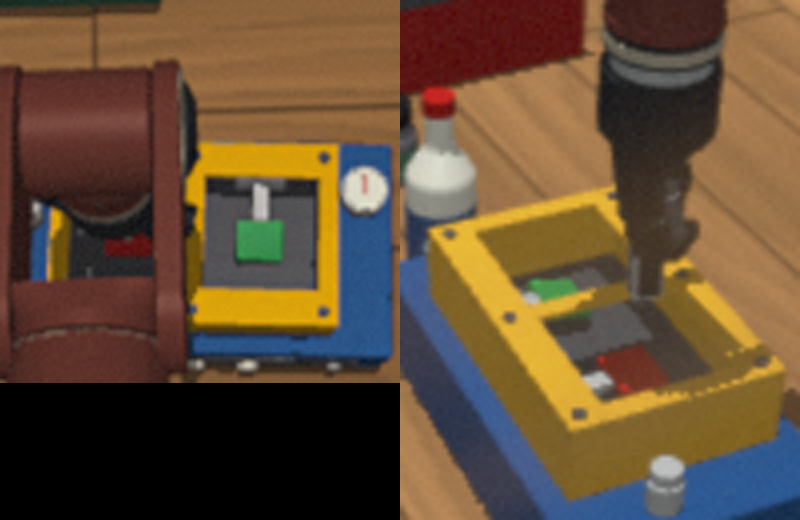

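The green pad, at (552,288) in the right half, has sunk behind the window edge and stays down. The tips are over the red window. I'm going down on red.

>>> carry_out(
  moves=[
    [0,-0.005,0,0.04,0,0,0],
    [0,-0.005,0,0.09,0,0,0],
    [0,-0.005,0,0.13,0,0,0],
    [0,-0.005,0,0.13,0,0,0],
  ],
)

```text
time: 5.58
tool_pos: [0.5475, 0.0754, 0.1336]
tool_rot: [-0.004, 0.13, 0.992, -0.001]
contact_force: [-0.3, -0.0, -0.4]
gripper_width: 0.002
```

>>> carry_out(
  moves=[
    [0,0,0,0.015,0,0,0],
    [0,0,0,0.03,0,0,0],
    [0,0,0,0.04,0,0,0],
    [0,0,0,0.045,0,0,0],
    [0,0,0,0.045,0,0,0],
  ],
)

```text
time: 6.0
tool_pos: [0.5508, 0.0761, 0.1211]
tool_rot: [0.001, 0.129, 0.992, -0.001]
contact_force: [-3.7, -3.5, 4.8]
gripper_width: -0.003
```

>>> carry_out(
  moves=[
    [0,0,0,0.005,0,0,0],
    [0,0,0,0.01,0,0,0],
    [0,0,0,0.01,0,0,0],
  ],
)

```text
time: 6.25
tool_pos: [0.551, 0.0762, 0.1175]
tool_rot: [0.001, 0.129, 0.992, -0.001]
contact_force: [-2.7, -3.5, 6.0]
gripper_width: 0.002
```

>>> carry_out(
  moves=[
    [0,0,0,0.005,0,0,0],
    [0,0,0,0.01,0,0,0],
    [0,0,0,0.01,0,0,0],
  ],
)

```text
time: 6.5
tool_pos: [0.5514, 0.0762, 0.1153]
tool_rot: [0.001, 0.128, 0.992, -0.001]
contact_force: [-5.6, -3.3, 11.8]
gripper_width: -0.002
```

>>> carry_out(
  moves=[
    [0,0,0,0.004,0,0,0],
    [0,0,0,0.004,0,0,0],
    [0,0,0,0.004,0,0,0],
  ],
)

```text
time: 6.75
tool_pos: [0.5515, 0.0762, 0.115]
tool_rot: [0.001, 0.128, 0.992, -0.001]
contact_force: [-9.1, -4.3, 18.9]
gripper_width: 0.001
```

```bash
python3 - <<'E'
from h import *
to(.55,.077,.115)
I={n:manip.grab_frame(n) for n in ROI}
to(.55,.077,.115)
def up(n):
    x0,y0,x1,y1=ROI[n]; y0-=40 ;return cv2.resize(I[n][y0:y1,x0:x1,::-1],(400,400*(y1-y0)//(x1-x0)),interpolation=cv2.INTER_CUBIC)
a,b=up("top"),up("scene"); h=max(len(a),len(b)); pad=lambda i:cv2.copyMakeBorder(i,0,h-len(i),0,0,0)
cv2.imwrite("pics/crop4.png",np.hstack([pad(a),pad(b)]))
E
```

```text
t 6.75 pos [0.5515 0.0762 0.115 ] F [-9.1 -4.3 18.9] w 0.00 shift [ 0.0041  0.0011 -0.0001]
t 6.85 pos [0.5515 0.0762 0.115 ] F [-9.7 -4.3 18.5] w -0.00 shift [0.0041 0.0011 0.    ]
```

View pics/crop4.png

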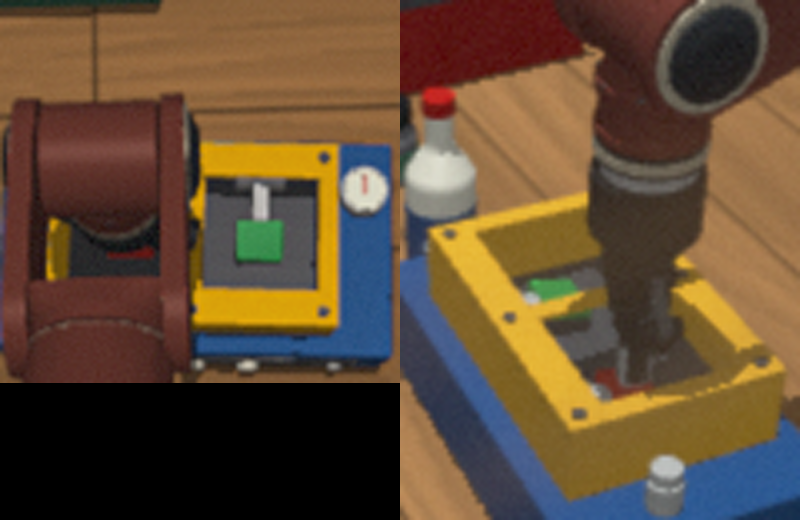

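The tips press the red pad at (635,385), inside the window and clear of the rims, and green is still down. Force is steady at 18.5 N against the stop, so I'm handing in.

```bash
python3 -c "
from h import *
print(manip.job_done())"
```

```text
the job is handed in; nothing more can be done
None
```

I pressed the green lever down first, then the red one, and handed the job in at about 6.9 s with the red lever still held down.

- **Green:** the tips met a hard stop at z = 0.115 m, which matches the expected fully-down height, and the force rose to 24 N with almost no further travel. After the tips lifted out, the pictures showed the pad still sunk.
- **Red:** the tips are pressing against its stop, also at z = 0.115 m, with a steady 18.5 N; holding it down needs 7.5 N. There is also a sideways force of about 10 N, probably friction on the tilted pad.
- **Guard and loose items:** there was no sign of contact with the guard. The force was near zero on the way down into each window, and the pictures showed the fingers clear of the rims. The socket and spray bottle look unmoved in the last picture. I did not check the wrench, screwdriver, filter and jar again; the arm never went low near them.
- **Disagreement:** the two-view heights came out a little low. I measured the pads at 126 mm against 130 mm from the text, and the guard top at 150.5 mm against 152 mm. I therefore relied on force for the final presses.

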